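Collect the lidded glass containers from the catch tray

TASK

The lidding machine has delivered two closed glass containers side by side onto its sloping catch tray. Collect both into the grey tote: each must lie flat on the tote's floor, lid up, next to the other, with its long sides along the tote's shorter sides, and be let go. It is glass, so keep the lids up on the way and set each one down gently rather than dropping it, and do not disturb the bottle, the cup or the spork.

Things in the scene. Friction and masses are not known exactly. Their poses are not given: they have to be found in the camera images.
- container_a: closed glass container, one of two alike, left or right. 130 (x) x 64 (y) x 50 mm (z); origin: centre of its underside, z out of the lid. Lid sides (64 wide) span heights 26 to 50 mm, the glass below is 60 wide. Lid top: recess 120 x 54 mm, 10 mm deep, in a raised rim 5 mm thick all round. Starts lid up on the slope, x up the slope, long side 0.5 to 2 mm from its twin
- container_b: closed glass container, the other one. 130 (x) x 64 (y) x 50 mm (z); origin: centre of its underside, z out of the lid. Lid sides (64 wide) span heights 26 to 50 mm, the glass below is 60 wide. Lid top: recess 120 x 54 mm, 10 mm deep, in a raised rim 5 mm thick all round. Starts lid up on the slope, x up the slope, long side 0.5 to 2 mm from its twin
- tray: lidding machine with sloping steel catch tray, fixed. Origin on the counter below point tray_floor; x level towards the machine, z up. The floor rises towards +x at 25 deg; 244 mm wide inside (y), side walls 32 mm high, 5 thick; stop lip 26 mm high, 5 thick, its inner face 66 mm down the slope from tray_floor. Machine block: 270 mm wide, 187 high, begins 124 mm in +x
- tray_floor (a point): point on the sloping tray floor, mid-width, 60 mm above the counter, under the middle of the containers' length; its axes are those of body tray (level)
- tote: open grey plastic tote, fixed, 240 (own x) x 280 (own y) x 70 mm high outside, walls and floor 6 mm thick. Origin: centre of its underside on the counter. x runs along its shorter sides
- tote_in (a point): centre of the tote's inner floor, 6 mm above the counter; axes as the tote
- bottle: bystander: red aluminium bottle, 72 mm diameter, 208 mm tall, standing; origin at the centre of its underside
- cup: bystander: blue cup, 76 mm diameter, 60 mm tall, standing; origin at the centre of its underside
- spork: bystander: bamboo spork 170 mm long, lying flat; origin at its underside, x along it
Not all that is in view belongs to the job. What is shaped like the container_b but black is not meant. Leave any red look-alike of the container_a alone.

How it is judged (in metres and radians):
At the end, for the whole second after the job is handed in: Both containers rest inside the tote, lid up and flat on its floor (underside within 8 mm of the floor, tilt under 0.08 rad), long sides along the tote's shorter sides within 15 degrees (0.26 rad), at rest (angle between each of container_a, container_b's own z axis and vertical below 0.08 rad and z of container_a in the frame of tote_in between -0.006 and 0.008 m and x of container_a in the frame of tote_in between -0.114 and 0.114 m and y of container_a in the frame of tote_in between -0.134 and 0.134 m and angle between the x axis of each of container_a, container_b and the x axis of tote, either way round below 0.26 rad and linear speed of each of container_a, container_b below 0.02 m/s and z of container_b in the frame of tote_in between -0.006 and 0.008 m and x of container_b in the frame of tote_in between -0.114 and 0.114 m and y of container_b in the frame of tote_in between -0.134 and 0.134 m); the robot touches nothing.
It fails at once if a container is tipped more than about 50 degrees (0.87 rad) from lid-up (angle between any of container_a, container_b's own z axis and vertical above 0.87 rad).
It fails at once if a container is dropped (falls free of the fingers faster than 0.45 m/s, a drop of about 10 mm) ((linear speed of container_a above 0.45 m/s and contact force between the fingers and container_a below 0.3 N) or (linear speed of container_b above 0.45 m/s and contact force between the fingers and container_b below 0.3 N)).
It fails at once if a container is pressed or knocked against the tote with over 45 N (contact force between any of container_a, container_b and tote above 45 N).
It fails at once if the bottle, cup or spork is moved by more than 20 mm (distance of any of bottle, cup, spork from where it was at the start of the episode above 0.02 m).
It also fails if it takes over 72 s, if anything falls off the work surface, if the arm or the gripper's body presses on something with over 40 N, if the wrist force passes 120 N, or if a joint passes its speed limit or range.

ROBOT

A 7-joint arm with a two-finger parallel gripper is mounted at the origin on the work surface. World frame = base frame: x ahead of the robot, y to its left, z up, the work surface at z = 0. Lengths are in mm, angles in rad, forces in N, time in s.
With the tool pointing down it reaches from about 400 to 875 mm from the base axis. Payload 4.4 kg.
Tool frame: the origin (TCP) lies between the finger pads; the fingertips stand 17 mm ahead of it and the grasp point (between the pads) lies 2 mm behind it; z points along the fingers, y is the line along which they close (so a half turn about z gives the same grasp; the last joint's range is limited). The gripper opens to 85 mm and grips with 20 to 120 N. Pads are 22 mm wide; open, the fingers measure 114 mm over their backs; the gripper's body (76 mm by 85 mm) begins 54 mm behind the grasp point. The pads swing forward as they close: fully open they stand 13 mm farther back than shut.
Start: joints at [-1.236, 0.628, 0.038, 1.517, -0.027, 0.996, -0.02], TCP at [253.578, 598.512, 209.813] pointing down, gripper open.
Joint ranges: [-3.06, 3.06], [-0.37, 2.12], [-1.25, 1.32], [0.18, 2.47], [-1.1, 4.24], [0.23, 1.98], [-2.94, 2.94]. Speed limits (rad/s): [2.57, 2.57, 3.14, 3.14, 3.14, 3.14, 3.14].

INTERFACE

Orientations are given as [roll, pitch, yaw] about the fixed x, y, z axes, in that order (R = Rz(yaw) Ry(pitch) Rx(roll)).
In Python, from cell import sensors, get_image, ctrl gives the robot as it stands.
- The arm moves only by the tool send_rows, never from a script. Its argument "series" is a list of rows, each a list of 3 entries, a list of its own where there are three numbers: the finger opening in mm, from 0 to 85.4, then the shift along the world's x, y, z in units of 60 mm (1.0 is 60 mm), then the turn, a rotation vector about the world's x, y, z in units of 5 degrees (1.0 is 5 degrees). A call has 1 to 8 rows; each row shifts and turns the commanded pose from where the row before left it; what a row does not reach is not made up. A row lasts 1/8 s, in which the tool goes at most 62.5 mm and 10.7 degrees, less where a joint would pass 70% of its speed; a pose out of reach is approached as far as the arm can. A call is refused whole if a number of a shift passes 1 or a number of a turn 1, either way. A call with a gripper value outside its range is refused whole. The fingers move at their own pace and stop on an object; the grip force is fixed at half the most. Time passes only in rows, so rows that do not move let the fingers close. It gives the time, the measured TCP pose, the force, the opening and the grip force at its end, in the units of the state.
- sensors.read_state(): the state, without advancing time (a new reading comes with each control period).
- get_image(name): name is "scene" or "top" or "wrist"; returns a dict with "img" (384x512x3 uint8, red, green, blue), "depth" (384x512 float32, mm along the optical axis (not along the pixel's ray), 0 where there is no reading), "vfov" (degrees; the focal length in pixels is half the picture's height over the tangent of half this angle, whatever the lens; pixels are square), "cx", "cy" (the principal point, pixels), "k1" (the pictures are not rectified: a ray, as slopes to the right and down, at radius r is drawn at 1 + k1 r^2 times it, then the intrinsics apply), "world_to_cam" (4x4, takes a point from world to camera coordinates). Camera axes: x right, y down, z forward; pixel columns grow to the right and rows downward; lengths in mm; the calibration is good to about 2 mm. A picture is of the moment at which its call begins.
- ctrl.finish_job(): hands the job in; it is judged then, once.
The state is a dict: "clock": time; "qpos": joint angles; "qd": joint speeds; "tau": joint torques, N m; "eef_pos": TCP position; "tool_rot": TCP orientation; "force": force on the tool from outside, world axes, zero at the start; "torque": the same for the moment, N m; "width": finger opening in mm; "gripper_force": force on a finger pad.
Only numpy, scipy, OpenCV 4.12 (cv2) and the standard library are available. Lean on these libraries where they do the work, as an engineer would, in place of code of your own. Each camera call takes 0.05 s, during which the arm holds its last target. There are 200 camera calls.

## Working session

There is one attempt and no reset: what is moved stays moved. The work goes in short steps, Python scripts to look and compute and a tool call to move; the robot and the scene stay as the last step left them, time stands still between calls to the robot, and variables do not carry over. Pictures are saved under pics/ and viewed, at most 10 in all, crops included, and the job is handed in when it is done.

Besides the shell and the picture viewer there is one more tool, called by a JSON object that holds its "name" and its "arguments". send_rows: Moves the arm, as the interface text tells. Its arguments: {"type":"object","properties":{"series":{"type":"array"}},"required":["series"]}

```bash
mkdir -p pics; cat > h.py <<'E'
import numpy as np, cv2
from cell import sensors, get_image, ctrl
def K(d):
    f=192/np.tan(np.radians(d["vfov"])/2); return np.array([[f,0,d["cx"]],[0,f,d["cy"]],[0,0,1.]])
def pts(d,uv,depth=None):
    uv=np.array(uv,float).reshape(-1,1,2)
    n=cv2.undistortPoints(uv,K(d),np.array([d["k1"],0,0,0,0.])).reshape(-1,2)
    uv=uv.reshape(-1,2)
    z=np.array([d["depth"][int(round(v)),int(round(u))] for u,v in uv]) if depth is None else depth
    c=np.c_[n*np.c_[z],z,np.ones(len(z))]
    return (np.linalg.inv(d["world_to_cam"])@c.T).T[:,:3]
def cloud(d):
    v,u=np.mgrid[:384,:512]; return pts(d,np.c_[u.ravel(),v.ravel()],d["depth"].ravel()).reshape(384,512,3)
def proj(d,P):
    W=np.array(d["world_to_cam"]); return cv2.projectPoints(np.array(P,float).reshape(-1,1,3),cv2.Rodrigues(W[:3,:3])[0],W[:3,3],K(d),np.array([d["k1"],0,0,0,0.]))[0].reshape(-1,2)
E
python3 - <<'E'
from h import *
import pickle
D={n:get_image(n) for n in("scene","top","wrist")}
pickle.dump(D,open('d0.pkl','wb'))
a=np.hstack([cv2.resize(D[n]["img"],(400,300)) for n in("scene","wrist")])
cv2.imwrite('pics/sw.png',a[:,:,::-1]); cv2.imwrite('pics/top.png',cv2.resize(D["top"]["img"],(800,600))[:,:,::-1])
print(sensors.read_state())
E
```

```text
{'clock': 0.15, 'qpos': array([-1.23574561,  0.62915285,  0.03846182,  1.51812307, -0.02700137,
        0.99628632, -0.01996766]), 'qd': array([-0.00052865, -0.00346705,  0.00198993, -0.00443311, -0.00216803,
       -0.00103352, -0.00066376]), 'tau': array([ 1.84665441e-03, -5.63796437e+01,  1.22800961e+00, -1.93649232e+01,
        1.11547048e-02,  7.45077414e-03, -5.02854846e-06]), 'eef_pos': array([253.41462499, 598.02802795, 209.09303425]), 'tool_rot': array([-3.14014135e+00,  1.41759364e-05,  2.74076303e+00]), 'force': array([-0.38472862,  0.48746698,  0.10836733]), 'torque': array([-0.00030537, -0.00259485,  0.01320089]), 'gripper_force': 0.0, 'width': 85.6892603186633}
```

View pics/top.png

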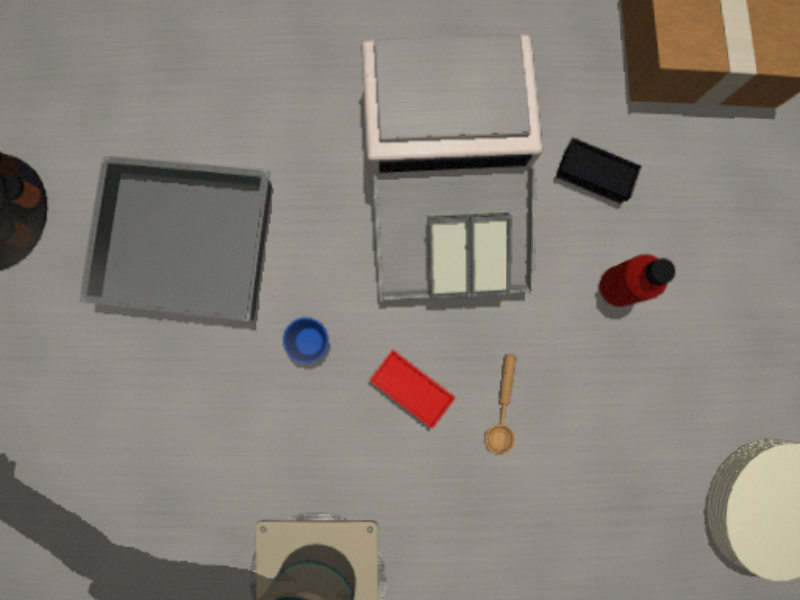

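View pics/sw.png

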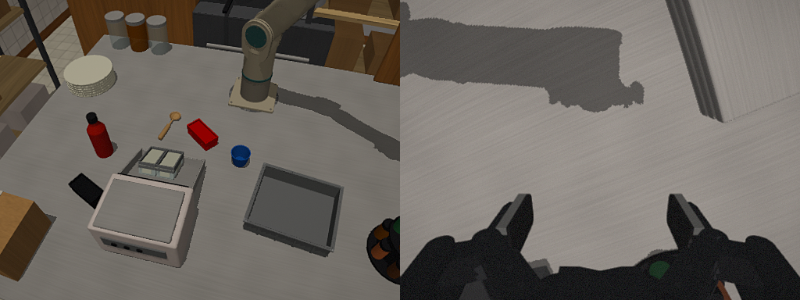

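Top picture: cream-lidded pair on the tray at (449,257) and (491,255), the twins I want. Not meant: the red box at (412,390) and the black box at (598,170). The tote is centred near (180,240). The wrist picture shows nothing useful. The pair sits near the tray's right wall.

```bash
python3 - <<'E'
from h import *
import pickle
D=pickle.load(open('d0.pkl','rb')); d=D["top"]
C=cloud(d); s=0.64
im=d["img"]
crop=im[90:200,225:360]; cv2.imwrite('pics/crop1.png',cv2.resize(crop,(756,616)[:2],interpolation=cv2.INTER_CUBIC)[:590,:,::-1])
# tote rim
m=(C[...,2]>60)&(C[...,2]<80); m[:, :45]=0; m[:,180:]=0; m[:95]=0; m[215:]=0
r=cv2.minAreaRect(C[m][:,:2].astype(np.float32)); print('tote rim',r,C[m][:,2].mean(),cv2.boxPoints(r))
m=np.zeros((384,512),bool); m[130:180,75:145]=1; print('tote floor z',np.median(C[m][:,2]))
# bright cream lids
g=im.astype(int); l=(g.min(2)>150)&(g[...,0]-g[...,2]>12); l[:130]=0;l[195:]=0;l[:,:265]=0;l[:,335:]=0
n,lab,st,ce=cv2.connectedComponentsWithStats(l.astype(np.uint8))
for i in range(1,n):
    if st[i,4]>100:
        P=C[lab==i]; print(ce[i],st[i],P.mean(0),cv2.minAreaRect(P[:,:2].astype(np.float32)),np.linalg.lstsq(np.c_[P[:,:2],np.ones(len(P))],P[:,2],rcond=None)[0])
# tray floor left part
P=C[120:180,250:268].reshape(-1,3); print('floorfit',np.linalg.lstsq(np.c_[P[:,:2],np.ones(len(P))],P[:,2],rcond=None)[0])
for r in (150,165,180): print(r,[(c,*C[r,c].round().astype(int)) for c in range(236,346,2)])
print(pts(d,[[196,218],[(264),248]]))
b=np.array([[640,280],[306,342],[500,440],[510,360]])*s; print('bottle cup spork',pts(d,b))
E
```

```text
tote rim ((578.416015625, 234.33828735351562), (294.7337341308594, 254.48663330078125), 83.3357162475586) 69.6180394780229 [[434.9303  102.73393]
 [687.6974   73.20036]
 [721.90173 365.94263]
 [469.13464 395.4762 ]]
tote floor z 6.853916234808139
[287.30011587 164.69988413] [277 143  21  44 863] [ 532.79635531 -218.90731282   98.62702938] ((465.65557861328125, -195.01744079589844), (81.43885040283203, 250.9506072998047), 70.5636978149414) [-3.70615384e-02  1.19683596e+00  3.80369427e+02]
[313.53504673 163.3796729 ] [304 142  20  44 856] [ 535.47837519 -284.14721051  101.05757085] ((457.4212646484375, -234.64926147460938), (96.0915756225586, 292.3001708984375), 57.06528854370117) [-2.24594825e-01  2.50820547e+00  9.34022832e+02]
floorfit [-4.82548189e-02  8.15464780e-01  2.26284072e+02]
150 [(236, np.int64(589), np.int64(-90), np.int64(1)), (238, np.int64(589), np.int64(-95), np.int64(2)), (240, np.int64(568), np.int64(-102), np.int64(110)), (242, np.int64(576), np.int64(-107), np.int64(72)), (244, np.int64(575), np.int64(-112), np.int64(74)), (246, np.int64(575), np.int64(-117), np.i
[... 7900 characters left out ...]
, np.int64(502), np.int64(-337), np.int64(35)), (332, np.int64(502), np.int64(-343), np.int64(32)), (334, np.int64(502), np.int64(-348), np.int64(32)), (336, np.int64(503), np.int64(-354), np.int64(28)), (338, np.int64(499), np.int64(-354), np.int64(54)), (340, np.int64(361), np.int64(-115), np.int64(1202)), (342, np.int64(506), np.int64(-376), np.int64(0)), (344, np.int64(505), np.int64(-381), np.int64(3))]
[[ 406.11703959   17.01131549    6.89152607]
 [ 326.72873187 -161.12078765   40.58866249]]
bottle cup spork [[ 486.75676465 -504.38620686  166.93993593]
 [ 403.87296424   17.69886635    4.48265809]
 [ 234.8836038  -310.12736605    4.53190448]
 [ 370.09746233 -326.34217712   22.8208176 ]]
```

View pics/crop1.png

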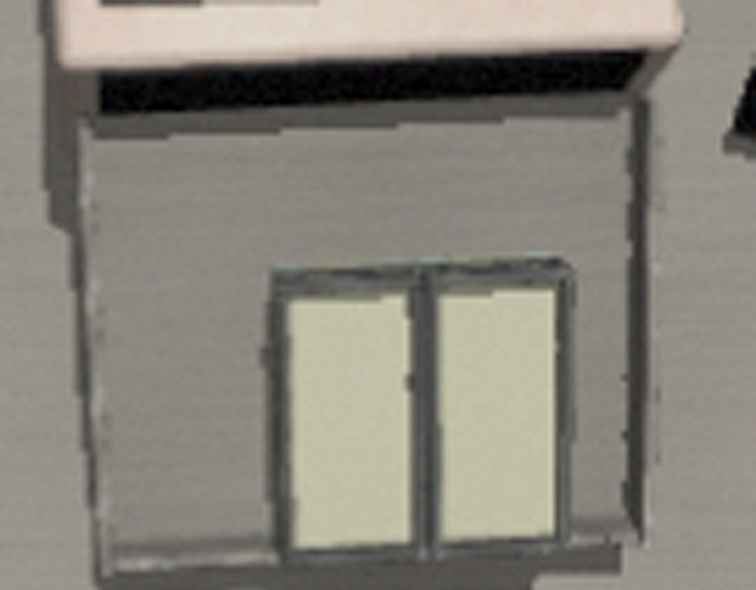

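```bash
python3 - <<'E'
from h import *
import pickle
from scipy.optimize import least_squares
D=pickle.load(open('d0.pkl','rb')); d=D["top"]; C=cloud(d); g=d["img"].astype(int)
t=np.tan(np.radians(25))
def fit(P):
    f=lambda p:(p[2]+t*((P[:,0]-545)*np.cos(p[0])+(P[:,1]+230)*np.sin(p[0]))-P[:,2])
    return least_squares(f,[.05,0,60],loss='soft_l1',f_scale=3).x
P=np.vstack([C[122:182,248:270].reshape(-1,3),C[122:182,329:333].reshape(-1,3)]); p=fit(P); print('floor yaw,z at (545,-230)',p)
Wi=np.linalg.inv(d["world_to_cam"])
def onplane(uv,h,psi,z0):
    # plane parallel to floor h above
    n=np.array([-t*np.cos(psi),-t*np.sin(psi),1]);n/=np.linalg.norm(n)
    q=np.array([545,-230,z0])+n*h
    A=pts(d,uv,np.ones(len(uv))); o=Wi[:3,3]; r=A-o
    return o+r*(((q-o)@n)/(r@n))[:,None]
l=(g.min(2)>150)&(g[...,0]-g[...,2]>12); l[:130]=0;l[195:]=0;l[:,:265]=0;l[:,335:]=0
n,lab,st,ce=cv2.connectedComponentsWithStats(l.astype(np.uint8))
for i in range(1,n):
    if st[i,4]<100: continue
    L=lab==i
    P=C[L]; q=fit(P); print('lid fit',q, 'expect dz', q[2]-p[2])
    cs=max(cv2.findContours(L.astype(np.uint8),0,1)[0],key=len).reshape(-1,2)
    Q=onplane(cs,40,0.06,p[2])
    # in-slope coords
    r=cv2.minAreaRect(Q[:,:2].astype(np.float32)); print(r, np.array(r[1])/[1,1], Q.mean(0))
    # edges: left/right boundary lines per row
    for side in (0,1):
        e=[]
        for v in range(st[i,1]+4,st[i,1]+st[i,3]-4):
            u=np.where(L[v])[0]; e.append([u.min()-.5 if side==0 else u.max()+.5,v])
        E=onplane(np.array(e),40,.06,p[2]); k=np.polyfit(E[:,0]-530,E[:,1],1); print('edge y at x530',k[1],'yaw',k[0])
# tray side walls (dark/edges) tops, tote via top camera corners
for v in range(120,182,10): print(v,[int(x) for x in g[v,236:246,0]],[int(x) for x in g[v,332:346,0]])
E
```

```text
floor yaw,z at (545,-230) [4.96978856e-02 0.00000000e+00 5.70222604e+01]
lid fit [ 56.6073744   -3.75079817 101.24538269] expect dz 44.223122327758276
((532.7091674804688, -218.35769653320312), (100.92977905273438, 50.26140213012695), 1.8370728492736816) [100.92977905  50.26140213] [ 533.31051492 -218.97307755   96.02462061]
edge y at x530 -194.33066831312928 yaw 0.039902371494789216
edge y at x530 -244.63321727161735 yaw 0.03770863458416042
lid fit [-5.64308110e+01  2.19726694e-21  1.02948752e+02] expect dz 45.926491278061874
((535.6909790039062, -284.68890380859375), (101.01335144042969, 48.691680908203125), 2.956881284713745) [101.01335144  48.69168091] [ 536.3494275  -285.20780843   95.58710481]
edge y at x530 -260.0953804574701 yaw 0.0415306293635201
edge y at x530 -310.5845192437222 yaw 0.05209538662977628
120 [83, 85, 76, 118, 142, 139, 132, 133, 133, 132] [138, 134, 140, 138, 120, 77, 67, 56, 89, 126, 136, 140, 148, 147]
130 [94, 85, 86, 105, 131, 121, 124, 137, 136, 136] [138, 139, 138, 137, 124, 78, 63, 59, 105, 146, 147, 151, 152, 151]
140 [147, 118, 80, 74, 118, 152, 151, 143, 140, 141] [140, 138, 139, 136, 129, 77, 60, 60, 90, 141, 137, 146, 145, 144]
150 [148, 148, 115, 84, 97, 124, 120, 128, 140, 139] [141, 137, 142, 143, 133, 76, 58, 64, 91, 141, 149, 146, 146, 148]
160 [148, 151, 130, 97, 81, 125, 154, 147, 141, 139] [140, 138, 139, 138, 131, 74, 60, 61, 94, 134, 118, 149, 151, 147]
170 [150, 150, 148, 127, 95, 93, 123, 128, 128, 135] [138, 140, 139, 139, 137, 66, 58, 68, 119, 136, 135, 148, 149, 147]
180 [149, 148, 149, 150, 128, 98, 126, 152, 144, 133] [137, 134, 132, 133, 98, 66, 55, 76, 155, 141, 149, 151, 149, 149]
```

The crop confirms the cream-lidded pair: left lid centred near (350,420), right near (498,415). Heights and spacing match the sizes given (about 65.8 mm between centres). The gap is too narrow for a finger, so I'll pinch the left twin's outer rim, slide it left, and then grasp it across its width.

```bash
cat >> h.py <<'E'
from scipy.spatial.transform import Rotation as Ro
PSI=.045; s25,c25=np.sin(np.radians(25)),np.cos(np.radians(25))
N=np.array([-s25*np.cos(PSI),-s25*np.sin(PSI),c25]); TY=np.array([-np.sin(PSI),np.cos(PSI),0])
def slopeR(): return Ro.from_matrix(np.c_[np.cross(TY,-N),TY,-N])
def flatR(a): # tool y along heading a
    y=np.array([np.cos(a),np.sin(a),0]); z=np.array([0,0,-1.]); return Ro.from_matrix(np.c_[np.cross(y,z),y,z])
def go(p,R,n):
    s=sensors.read_state(); c=Ro.from_euler('xyz',s["tool_rot"])
    dp=np.array(p)-s["eef_pos"]; dr=np.degrees((R*c.inv()).as_rotvec())
    print('total shift',(dp/60).round(3),'turn',(dr/5).round(3)); print('per row /%d'%n,(dp/60/n).round(3),(dr/5/n).round(3))
E
python3 -c "
from h import *
L=np.array([530,-219.2,105]); rim=L+29.5*TY; print(rim)
go(rim+N*89,slopeR(),16)"
```

```text
[ 528.67294799 -189.72986371  105.        ]
total shift [  3.961 -13.157  -0.391] turn [-0.876 -4.964  5.031]
per row /16 [ 0.248 -0.822 -0.024] [-0.055 -0.31   0.314]
```

{"name": "send_rows", "arguments": {"series": [[30,[0.248,-0.822,-0.024],[-0.055,-0.31,0.314]],[30,[0.248,-0.822,-0.024],[-0.055,-0.31,0.314]],[30,[0.248,-0.822,-0.024],[-0.055,-0.31,0.314]],[30,[0.248,-0.822,-0.024],[-0.055,-0.31,0.314]],[30,[0.248,-0.822,-0.024],[-0.055,-0.31,0.314]],[30,[0.248,-0.822,-0.024],[-0.055,-0.31,0.314]],[30,[0.248,-0.822,-0.024],[-0.055,-0.31,0.314]],[30,[0.248,-0.822,-0.024],[-0.055,-0.31,0.314]]]}}

```text
clock: 1.15
eef_pos: [372.9, 202.5, 198.4]
tool_rot: [3.116, 0.219, 2.959]
force: [1.5, 1.4, 0.7]
width: 30.0
gripper_force: 0.0
```

{"name": "send_rows", "arguments": {"series": [[30,[0.248,-0.822,-0.024],[-0.055,-0.31,0.314]],[30,[0.248,-0.822,-0.024],[-0.055,-0.31,0.314]],[30,[0.248,-0.822,-0.024],[-0.055,-0.31,0.314]],[30,[0.248,-0.822,-0.024],[-0.055,-0.31,0.314]],[30,[0.248,-0.822,-0.024],[-0.055,-0.31,0.314]],[30,[0.248,-0.822,-0.024],[-0.055,-0.31,0.314]],[30,[0.248,-0.822,-0.024],[-0.055,-0.31,0.314]],[30,[0.248,-0.822,-0.024],[-0.055,-0.31,0.314]]]}}

```text
clock: 2.15
eef_pos: [463.3, -103.8, 182.6]
tool_rot: [-3.139, 0.365, -3.141]
force: [1.5, -0.5, -0.6]
width: 29.9
gripper_force: 0.0
```

```bash
python3 - <<'E'
from h import *
import pickle
L=np.array([530,-219.2,105]); rim=L+29.5*TY
go(rim+N*89,slopeR(),1); s=sensors.read_state(); print(s['width'],s['force'],s['qpos'])
d=get_image("wrist"); pickle.dump(d,open('w1.pkl','wb'))
cv2.imwrite('pics/w1.png',cv2.resize(d["img"],(800,600))[:,:,::-1])
# predicted rim corner pixels for both lids
for c in (L,L-65.8*TY):
    X=np.cross(TY,N)
    print(proj(d,[c+a*65*X+b*32*TY for a,b in((1,1),(1,-1),(-1,-1),(-1,1))]).round(1).tolist())
E
```

```text
total shift [ 0.463 -1.461  0.051] turn [ 0.047 -0.819  0.523]
per row /1 [ 0.463 -1.461  0.051] [ 0.047 -0.819  0.523]
29.874512982013044 [ 1.45145225 -0.53210944 -0.62888607] [ 0.78418651  0.37789185 -0.73801742  2.34215624  0.97963626  0.25061865
  0.77369823]
[[174.7, 282.0], [113.3, 282.5], [91.1, 154.4], [159.1, 151.1]]
[[111.6, 282.5], [54.0, 282.3], [26.5, 158.0], [89.3, 154.5]]
```

View pics/w1.png

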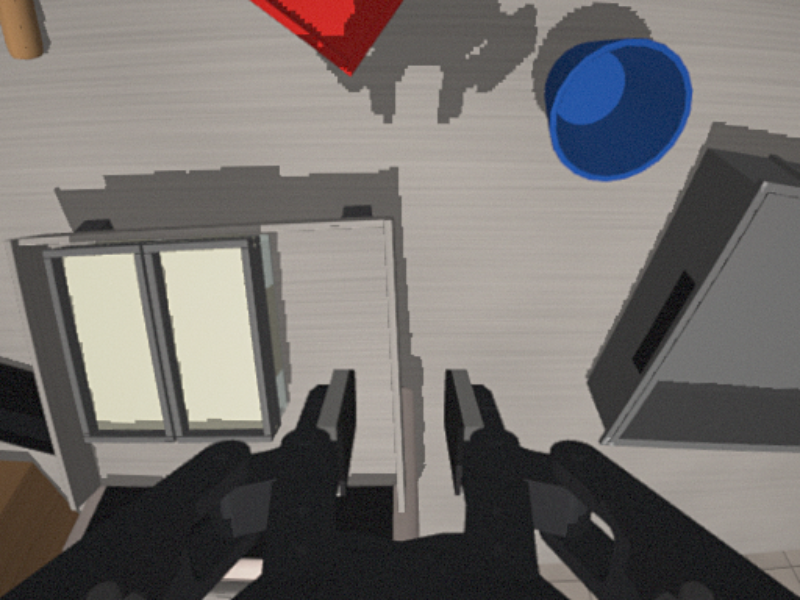

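The wrist view matches my model: the left lid's outer corners at (273,441) and (249,236) fall where I projected them. The arm stopped short, so I'll continue more slowly.

{"name": "send_rows", "arguments": {"series": [[30,[0.116,-0.365,0.013],[0.01,-0.2,0.13]],[30,[0.116,-0.365,0.013],[0.01,-0.2,0.13]],[30,[0.116,-0.365,0.013],[0.01,-0.2,0.13]],[30,[0.116,-0.365,0.013],[0.01,-0.2,0.13]],[30,[0,0,0],[0,0,0]]]}}

```text
clock: 2.82
eef_pos: [490.0, -192.6, 184.7]
tool_rot: [3.141, 0.432, -3.104]
force: [-0.3, 1.2, -0.4]
width: 29.7
gripper_force: 0.0
```

```bash
python3 - <<'E'
from h import *
L=np.array([530,-219.2,105]); rim=L+29.5*TY
go(rim+N*89,slopeR(),1); s=sensors.read_state(); print(s['width'],s['force'],s['qpos'])
E
```

```text
total shift [0.018 0.019 0.016] turn [-0.005 -0.052  0.086]
per row /1 [0.018 0.019 0.016] [-0.005 -0.052  0.086]
29.71694294862268 [-0.26966969  1.24981571 -0.36476169] [ 1.10723411  0.4975414  -0.89537347  2.24919568  0.99692893  0.26279034
  1.02943442]
```

{"name": "send_rows", "arguments": {"series": [[30,[0.144,0.011,-0.295],[0,-0.02,0.04]],[30,[0.144,0.011,-0.295],[0,-0.02,0.04]],[30,[0.115,0.009,-0.235],[0,0,0]],[30,[0.086,0.007,-0.176],[0,0,0]],[30,[0.058,0.004,-0.118],[0,0,0]],[30,[0.028,0.002,-0.058],[0,0,0]],[30,[0,0,0],[0,0,0]]]}}

```text
clock: 3.7
eef_pos: [524.8, -187.3, 114.6]
tool_rot: [-3.141, 0.436, -3.092]
force: [-1.1, 0.5, 0.1]
width: 30.2
gripper_force: 0.0
```

```bash
python3 - <<'E'
from h import *
L=np.array([530,-219.2,105]); rim=L+29.5*TY
go(rim+N*10,slopeR(),1); s=sensors.read_state(); print(s['force'])
d=get_image("wrist"); cv2.imwrite('pics/w2.png',cv2.resize(d["img"],(640,480))[:,:,::-1])
E
```

```text
total shift [-0.006 -0.044 -0.009] turn [ 0.002 -0.009 -0.057]
per row /1 [-0.006 -0.044 -0.009] [ 0.002 -0.009 -0.057]
[-1.05158111  0.51305718  0.14070503]
```

View pics/w2.png

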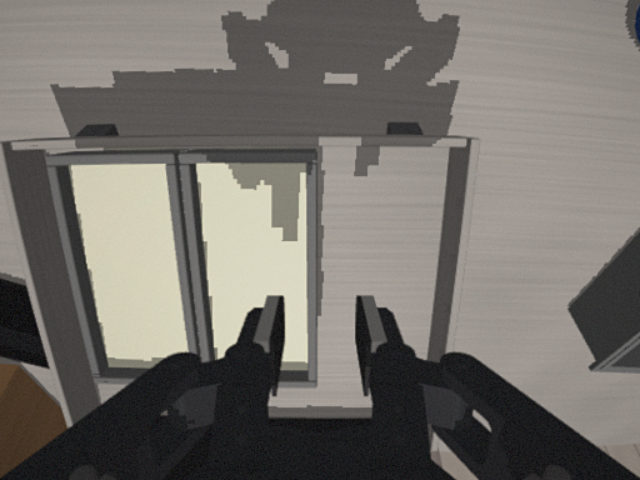

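The pads (x≈275 and 365) straddle the left twin's outer rim (x≈313). Closing now.

{"name": "send_rows", "arguments": {"series": [[15,[0,-0.02,0],[0,0,0]],[0,[0,0,0],[0,0,0]],[0,[0,0,0],[0,0,0]],[0,[0,0,0],[0,0,0]],[0,[0,0,0],[0,0,0]]]}}

```text
clock: 4.38
eef_pos: [524.9, -189.4, 114.7]
tool_rot: [-3.141, 0.436, -3.093]
force: [-0.1, 0.2, -0.7]
width: 0.0
gripper_force: 0.0
```

{"name": "send_rows", "arguments": {"series": [[0,[0.014,0,-0.03],[0,0,0]],[0,[0.014,0,-0.03],[0,0,0]],[0,[0,0,0],[0,0,0]]]}}

```text
clock: 4.75
eef_pos: [526.5, -189.3, 110.8]
tool_rot: [-3.141, 0.436, -3.092]
force: [-1.3, -0.3, -1.1]
width: 0.1
gripper_force: 0.0
```

```bash
python3 - <<'E'
from h import *
d=get_image("wrist"); cv2.imwrite('pics/w3.png',cv2.resize(d["img"][180:384,120:400],(800,583))[:,:,::-1])
d=get_image("scene"); 
L=np.array([530,-219.2,105]);u,v=proj(d,[L])[0].astype(int);print(u,v)
E
```

```text
219 201
```

View pics/w3.png

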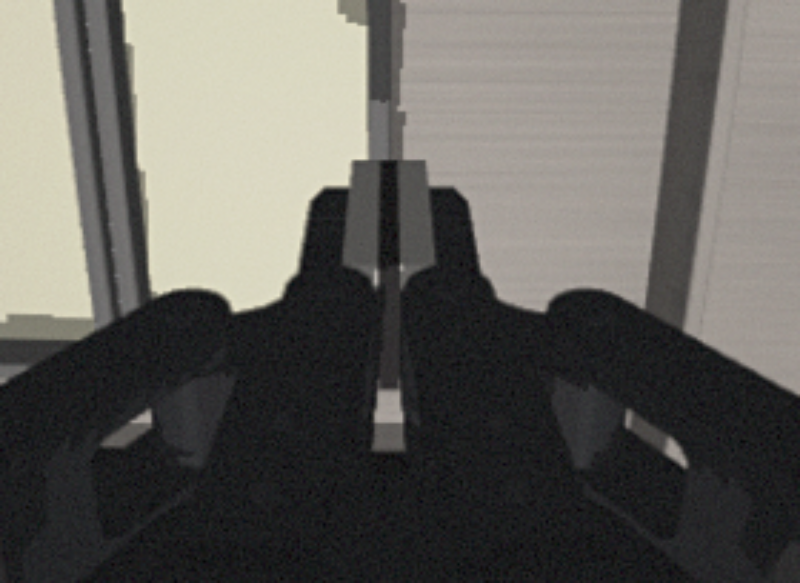

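{"name": "send_rows", "arguments": {"series": [[0,[0.014,0,-0.03],[0,0,0]],[0,[0.014,0,-0.03],[0,0,0]],[0,[0,0,0],[0,0,0]]]}}

```text
clock: 5.22
eef_pos: [528.2, -189.3, 107.3]
tool_rot: [-3.141, 0.436, -3.093]
force: [0.7, -0.3, 0.3]
width: 0.1
gripper_force: 0.0
```

```bash
python3 - <<'E'
from h import *
d=get_image("wrist"); s=sensors.read_state(); print(s['eef_pos'],s['force'])
C=cloud(d); R=Ro.from_euler('xyz',s['tool_rot'])
T=R.inv().apply((C.reshape(-1,3)-s['eef_pos'])).reshape(C.shape)
for v in range(205,290,6): print(v,[tuple(T[v,u].round().astype(int).tolist()) for u in (215,235,248,252,256,262,270,290)])
cv2.imwrite('pics/w4.png',cv2.resize(d["img"][180:384,120:400],(800,583))[:,:,::-1])
E
```

```text
[ 528.24776912 -189.30435438  107.34405049] [-1.03840408 -0.65480022 -0.05345978]
205 [(13, -25, 12), (14, -13, 11), (13, -5, 12), (17, -2, 2), (16, 0, 4), (-2, 5, 53), (-1, 11, 52), (-2, 26, 53)]
211 [(9, -25, 13), (9, -13, 14), (9, -5, 13), (13, -2, 3), (13, 0, 3), (-7, 5, 53), (-7, 11, 53), (-7, 27, 53)]
217 [(5, -26, 12), (5, -13, 12), (5, -5, 12), (9, -2, 3), (9, 0, 3), (-12, 5, 53), (-11, 11, 52), (-12, 27, 54)]
223 [(1, -26, 13), (1, -13, 13), (1, -5, 12), (5, -2, 3), (5, 0, 3), (-17, 5, 53), (-17, 11, 54), (-17, 27, 52)]
229 [(-3, -26, 12), (-4, -13, 13), (-4, -5, 13), (1, -2, 3), (1, 0, 3), (-22, 5, 53), (-22, 11, 52), (-22, 27, 52)]
235 [(-8, -26, 13), (-8, -13, 13), (-8, -5, 14), (-3, -2, 3), (-3, 0, 3), (-27, 5, 53), (-27, 12, 53), (-27, 27, 53)]
241 [(-12, -26, 12), (-12, -13, 13), (11, -4, -31), (10, -2, -31), (10, 0, -30), (10, 3, -31), (-32, 12, 52), (-32, 28, 53)]
247 [(-17, -27, 13), (6, -10, -29), (10, -3, -37), (10, -2, -37), (10, 0, -37), (10, 3, -37), (6, 7, -29), (-37, 28, 52)]
253 [(-20, -27, 12), (6, -10, -35), (10, -3, -42), (10, -1, -43), (10, 0, -42), (10, 3, -42), (10, 7, -41), (-43, 28, 52)]
259 [(-26, -27, 14), (6, -9, -41), (10, -3, -47), (10, -1, -47), (10, 0, -47), (10, 3, -47), (10, 6, -47), (-48, 28, 52)]
265 [(-30, -27, 13), (6, -9, -45), (10, -3, -52), (10, -1, -53), (10, 0, -52), (10, 3, -53), (10, 6, -52), (-54, 28, 53)]
271 [(-34, -27, 12), (6, -9, -51), (10, -3, -57), (10, -1, -57), (10, 0, -57), (10, 3, -57), (10, 6, -57), (-60, 29, 53)]
277 [(-39, -28, 13), (12, -8, -64), (12, -3, -64), (8, -1, -58), (8, 0, -58), (8, 3, -58), (11, 6, -63), (11, 14, -63)]
283 [(-45, -28, 14), (12, -8, -68), (11, -3, -67), (5, -1, -58), (5, 0, -58), (12, 3, -68), (11, 6, -67), (11, 13, -67)]
289 [(7, -16, -65), (11, -7, -70), (11, -3, -71), (2, -1, -58), (2, 0, -58), (11, 2, -70), (12, 5, -71), (12, 13, -71)]
```

View pics/w4.png

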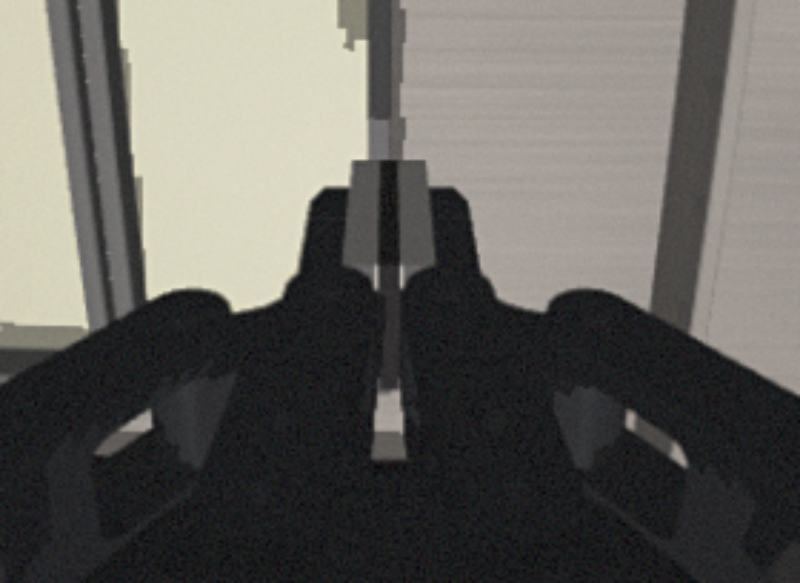

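The closed fingers (crop x≈390) sit above the rim, but depth puts their tips about 30 mm behind where I assumed. I'll check the camera geometry before going lower.

```bash
python3 - <<'E'
from h import *
d=get_image("wrist"); s=sensors.read_state(); R=Ro.from_euler('xyz',s['tool_rot'])
W=np.array(d['world_to_cam']); cam=np.linalg.inv(W)[:3,3]
print('f',K(d)[0,0],'cam in tool',R.inv().apply(cam-s['eef_pos']),'axes',R.inv().apply(W[:3,:3]).round(2))
f=lambda P:proj(d,s['eef_pos']+R.apply(P)).round(1).tolist()
print('proj tips +17',f([[11,0,17],[-11,0,17],[11,0,-2],[11,0,-30]]))
print('body',f([[38,-42,-56],[38,42,-56]]))
print([round(float(d['depth'][v,256]),1) for v in range(215,384,8)])
d=get_image("scene");C=cloud(d);T=R.inv().apply((C.reshape(-1,3)-s['eef_pos'])).reshape(C.shape)
m=(abs(T[...,0])<45)&(abs(T[...,1])<30)&(T[...,2]<0)&(T[...,2]>-120); 
print(m.sum(), np.percentile(T[m][:,2],[1,20,50,80,90,95,99]).round())
for z in range(-100,5,8):
  k=m&(T[...,2]>z)&(T[...,2]<z+8); 
  if k.any(): print(z,k.sum(),T[k].min(0).round(),T[k].max(0).round())
E
```

```text
f 300.9867875422669 cam in tool [  78.03360029    0.1919855  -163.44589425] axes [[ 0.    1.    0.  ]
 [-0.95  0.   -0.31]
 [-0.31 -0.    0.95]]
proj tips +17 [[255.4, 205.7], [255.4, 236.8], [255.4, 217.1], [255.3, 239.0]]
body [[146.0, 205.8], [364.5, 205.9]]
[180.0, 180.8, 182.6, 149.1, 140.9, 134.6, 127.6, 122.3, 120.3, 123.4, 124.1, 125.0, 126.5, 263.8, 265.8, 269.8, 269.6, 83.7, 79.9, 76.6, 74.8, 72.3]
512 [-119. -106.  -78.  -53.  -39.  -32.  -26.]
-100 38 [ -22.  -20. -100.] [ -7.  20. -92.]
-92 38 [-21. -18. -92.] [  9.  30. -84.]
-84 54 [-16. -30. -84.] [ 11.  30. -76.]
-76 71 [-18. -30. -76.] [  9.  28. -68.]
-68 40 [-16. -27. -68.] [  7.  25. -60.]
-60 26 [-14. -18. -59.] [  1.  12. -52.]
-52 30 [-14. -14. -52.] [  5.  11. -44.]
-44 29 [-15. -14. -44.] [  9.  11. -36.]
-36 26 [-15. -17. -36.] [  7.  11. -28.]
-28 14 [-13. -13. -28.] [ -5.   5. -22.]
```

Both cameras, and the lack of contact, agree that the shut fingertips really sit about 27 mm behind the reported TCP rather than 17 ahead. I'll work from that, reopen, and feel for the recess floor.

{"name": "send_rows", "arguments": {"series": [[30,[0,0,0],[0,0,0]],[30,[0.061,0.003,-0.131],[0,0,0]],[30,[0.061,0.003,-0.131],[0,0,0]],[30,[0.061,0.003,-0.131],[0,0,0]],[30,[0.028,0.001,-0.06],[0,0,0]],[30,[0.014,0.001,-0.03],[0,0,0]],[30,[0,0,0],[0,0,0]]]}}

```text
clock: 6.25
eef_pos: [541.7, -188.6, 78.4]
tool_rot: [-3.141, 0.436, -3.092]
force: [-0.6, 0.2, -0.1]
width: 30.4
gripper_force: 0.0
```

```bash
python3 - <<'E'
from h import *
d=get_image("wrist"); s=sensors.read_state(); R=Ro.from_euler('xyz',s['tool_rot']); print(s['force'],s['width'])
C=cloud(d); T=R.inv().apply((C.reshape(-1,3)-s['eef_pos'])).reshape(C.shape)
for v in list(range(205,250,5)): print(v,[(u,*T[v,u].round().astype(int).tolist()) for u in (200,215,222,228,234,240,246,250,256,262,275,282,290)])
E
```

```text
[ 0.1609554  -0.19756551 -1.21428886] 29.87075799714007
205 [(200, 25, -28, -19), (215, 25, -21, -19), (222, 25, -17, -19), (228, 25, -14, -20), (234, 25, -11, -19), (240, 25, -8, -20), (246, 25, -5, -20), (250, 29, -2, -29), (256, 29, 0, -29), (262, 10, 4, 21), (275, 10, 13, 22), (282, 10, 17, 21), (290, 10, 23, 22)]
210 [(200, 22, -28, -19), (215, 23, -21, -20), (222, 22, -17, -20), (228, 22, -14, -19), (234, 22, -11, -19), (240, 22, -8, -19), (246, 22, -5, -18), (250, 26, -3, -29), (256, 26, 0, -29), (262, 7, 4, 21), (275, 6, 13, 21), (282, 6, 18, 22), (290, 7, 23, 21)]
215 [(200, 19, -29, -18), (215, 20, -21, -20), (222, 19, -17, -19), (228, 19, -14, -19), (234, 20, -11, -20), (240, 19, -8, -18), (246, 19, -5, -19), (250, 23, -3, -29), (256, 24, 0, -30), (262, 3, 4, 21), (275, 3, 13, 20), (282, 3, 18, 21), (290, 3, 23, 22)]
220 [(200, 16, -29, -19), (215, 17, -21, -20), (222, 17, -17, -19), (228, 17, -14, -19), (234, 17, -11, -20), (240, 17, -8, -20), (246, 16, -5, -18), (250, 21, -3, -30), (256, 21, 0, -29), (262, 0, 4, 20), (275, -1, 13, 22), (282, -1, 18, 22), (290, -1, 23, 21
[... 615 characters left out ...]
 (234, 8, -11, -19), (240, 8, -8, -20), (246, 8, -5, -19), (250, 12, -3, -28), (256, 13, 0, -30), (262, -12, 4, 22), (275, -12, 13, 21), (282, -12, 18, 22), (290, -12, 24, 22)]
240 [(200, 5, -30, -19), (215, 10, -20, -28), (222, 10, -16, -29), (228, 5, -14, -19), (234, 5, -11, -20), (240, 5, -8, -19), (246, 5, -5, -19), (250, 10, -3, -29), (256, 10, 0, -29), (262, -16, 5, 22), (275, -15, 13, 20), (282, -15, 18, 21), (290, 10, 17, -30)]
245 [(200, 2, -30, -19), (215, 10, -19, -35), (222, 10, -16, -35), (228, 3, -14, -20), (234, 2, -11, -20), (240, 2, -8, -19), (246, 2, -5, -19), (250, 8, -3, -30), (256, 7, 0, -28), (262, -19, 4, 20), (275, -19, 13, 20), (282, -19, 18, 21), (290, 11, 17, -35)]
```

{"name": "send_rows", "arguments": {"series": [[30,[0.021,0.001,-0.045],[0,0,0]],[30,[0.021,-0.01,-0.045],[0,0,0]],[30,[0,0,0],[0,0,0]]]}}

```text
clock: 6.68
eef_pos: [543.1, -189.0, 76.2]
tool_rot: [-3.136, 0.438, -3.089]
force: [-24.7, 0.6, 43.1]
width: 30.1
gripper_force: 24.5
```

{"name": "send_rows", "arguments": {"series": [[15,[0,0,0],[0,0,0]],[0,[0,0,0],[0,0,0]],[0,[0,0,0],[0,0,0]],[0,[0,0,0],[0,0,0]],[0,[0,0,0],[0,0,0]]]}}

```text
clock: 7.3
eef_pos: [543.4, -192.3, 77.1]
tool_rot: [-3.131, 0.439, -3.09]
force: [-29.7, -5.5, 54.2]
width: 3.0
gripper_force: 81.7
```

Contact was felt, and the fingers now hold something about 3 mm thick, probably the rim. I'll relieve the downward load.

{"name": "send_rows", "arguments": {"series": [[0,[-0.014,0,0.03],[0,0,0]],[0,[-0.014,0,0.03],[0,0,0]],[0,[0,0,0],[0,0,0]]]}}

```text
clock: 7.68
eef_pos: [542.4, -190.7, 76.9]
tool_rot: [-3.138, 0.436, -3.093]
force: [-6.3, -3.1, 10.3]
width: 2.8
gripper_force: 72.5
```

```bash
python3 - <<'E'
from h import *
d=get_image("wrist"); s=sensors.read_state(); R=Ro.from_euler('xyz',s['tool_rot']); print(s['force'],s['width'],s['torque'])
C=cloud(d); T=R.inv().apply((C.reshape(-1,3)-s['eef_pos'])).reshape(C.shape)
for v in (180,210,230,240): print(v,[(u,*T[v,u].round().astype(int).tolist()) for u in range(130,300,8)])
cv2.imwrite('pics/w5.png',cv2.resize(d["img"],(800,600))[:,:,::-1])
E
```

```text
[-6.52951602 -4.0708767  10.25868298] 2.965521539357924 [-0.96651523  0.61051794 -0.43943577]
180 [(130, 41, -58, -30), (138, 40, -56, -26), (146, 39, -54, -21), (154, 38, -50, -20), (162, 38, -47, -20), (170, 38, -42, -20), (178, 39, -38, -21), (186, 38, -34, -21), (194, 39, -30, -22), (202, 38, -26, -21), (210, 38, -22, -20), (218, 39, -18, -21), (226, 39, -14, -22), (234, 38, -11, -20), (242, 38, -7, -21), (250, 39, -3, -21), (258, 41, 1, -32), (266, 28, 7, 19), (274, 27, 12, 20), (282, 27, 17, 19), (290, 28, 22, 19), (298, 27, 27, 19)]
210 [(130, 26, -61, -30), (138, 26, -56, -30), (146, 22, -56, -20), (154, 22, -52, -20), (162, 22, -48, -20), (170, 22, -44, -20), (178, 23, -40, -21), (186, 23, -35, -21), (194, 23, -31, -22), (202, 23, -27, -21), (210, 22, -23, -20), (218, 23, -19, -21), (226, 23, -15, -21), (234, 22, -11, -19), (242, 23, -7, -21), (250, 22, -3, -20), (258, 26, 1, -30), (266, 7, 7, 20), (274, 7, 12, 18), (282, 7, 17, 19), (290, 7, 22, 19), (298, 7, 28, 20)]
230 [(130, 14, -63, -27), (138, 16, -57, -31), (146, 13, -56, -24), (154, 11, -53, -20), (162, 11, -49, -20), (170, 11, -45, -20), (178, 11, -41, -20), (186, 12, -36, -21), (194, 12, -32, -21), (202, 11, -28, -20), (210, 12, -24, -21), (218, 11, -19, -20), (226, 11, -15, -21), (234, 11, -11, -20), (242, 11, -7, -21), (250, 12, -3, -21), (258, 16, 1, -31), (266, -7, 7, 20), (274, -7, 12, 19), (282, -7, 18, 20), (290, -8, 23, 20), (298, -7, 28, 19)]
240 [(130, 9, -63, -28), (138, 11, -58, -31), (146, 8, -56, -25), (154, 5, -54, -20), (162, 5, -50, -21), (170, 6, -45, -22), (178, 6, -41, -21), (186, 6, -37, -21), (194, 6, -32, -21), (202, 6, -28, -21), (210, 6, -24, -21), (218, 6, -20, -21), (226, 5, -16, -20), (234, 6, -11, -22), (242, 11, -7, -31), (250, 11, -3, -30), (258, 11, 1, -31), (266, 10, 5, -29), (274, -15, 13, 20), (282, -15, 18, 20), (290, -15, 23, 19), (298, -14, 29, 19)]
```

View pics/w5.png

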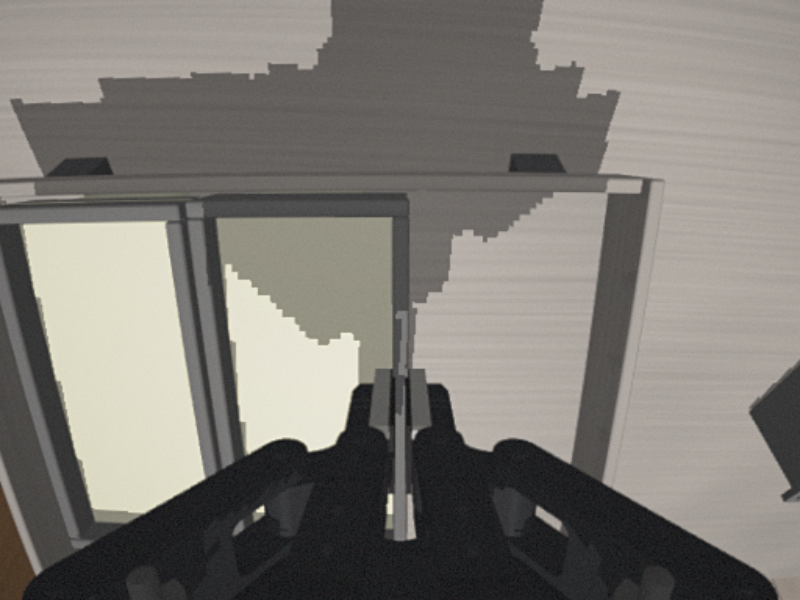

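The fingers pinch the left twin's outer rim at (400,390) on both sides. Now I'll slide it 42 mm to the left.

{"name": "send_rows", "arguments": {"series": [[0,[-0.007,0.03,0.02],[0,0,0]],[0,[-0.005,0.1,0],[0,0,0]],[0,[-0.005,0.12,0],[0,0,0]],[0,[-0.006,0.14,0],[0,0,0]],[0,[-0.006,0.14,0],[0,0,0]],[0,[-0.005,0.12,0],[0,0,0]],[0,[-0.003,0.06,0],[0,0,0]],[0,[0,0,0],[0,0,0]]]}}

```text
clock: 8.72
eef_pos: [540.3, -145.4, 77.9]
tool_rot: [3.141, 0.436, -3.091]
force: [-2.7, 1.8, 0.3]
width: 3.2
gripper_force: 69.0
```

```bash
python3 - <<'E'
from h import *
d=get_image("wrist"); s=sensors.read_state(); R=Ro.from_euler('xyz',s['tool_rot']); print(s['force'],s['width'],s['torque'])
C=cloud(d); T=R.inv().apply((C.reshape(-1,3)-s['eef_pos'])).reshape(C.shape)
for v in (180,210): print(v,[(u,*T[v,u].round().astype(int).tolist()) for u in range(90,300,8)])
E
```

```text
[-2.7693812   1.43252701  0.51115482] 2.9628567725339456 [ 0.08290547  0.83494979 -0.03358962]
180 [(90, 28, -107, 19), (98, 27, -102, 21), (106, 27, -96, 20), (114, 27, -91, 20), (122, 27, -85, 19), (130, 41, -58, -30), (138, 40, -56, -27), (146, 38, -55, -20), (154, 38, -51, -19), (162, 38, -46, -20), (170, 38, -42, -20), (178, 38, -38, -20), (186, 38, -34, -20), (194, 38, -30, -20), (202, 38, -26, -20), (210, 38, -22, -20), (218, 38, -18, -20), (226, 38, -14, -21), (234, 38, -10, -20), (242, 39, -7, -21), (250, 38, -3, -21), (258, 41, 1, -30), (266, 27, 7, 20), (274, 27, 12, 21), (282, 27, 17, 19), (290, 27, 22, 20), (298, 27, 27, 20)]
210 [(90, 7, -110, 20), (98, 7, -105, 19), (106, 6, -100, 20), (114, 7, -94, 19), (122, 6, -89, 21), (130, 26, -61, -29), (138, 26, -56, -30), (146, 22, -56, -20), (154, 22, -52, -19), (162, 22, -48, -20), (170, 23, -44, -21), (178, 23, -39, -21), (186, 23, -35, -21), (194, 22, -31, -20), (202, 23, -27, -21), (210, 23, -23, -21), (218, 23, -19, -21), (226, 23, -15, -20), (234, 22, -11, -20), (242, 23, -7, -20), (250, 23, -3, -21), (258, 27, 1, -31), (266, 7, 7, 20), (274, 7, 12, 20), (282, 7, 17, 20), (290, 7, 23, 21), (298, 7, 28, 20)]
```

{"name": "send_rows", "arguments": {"series": [[14,[0,0,0],[0,0,0]],[14,[0,0,0],[0,0,0]],[14,[-0.05,-0.002,0.1],[0,0,0]],[14,[-0.091,-0.004,0.202],[0,0,0]],[85,[0.008,-0.17,0],[0,0,0]],[85,[0.008,-0.17,0],[0,0,0]],[85,[0.006,-0.151,0],[0,0,0]],[85,[0,0,0],[0,0,0]]]}}

```text
clock: 9.78
eef_pos: [533.2, -177.9, 95.7]
tool_rot: [-3.141, 0.436, -3.095]
force: [-0.4, 0.2, 0.5]
width: 83.9
gripper_force: 0.0
```

```bash
python3 - <<'E'
from h import *
d=get_image("wrist"); s=sensors.read_state(); R=Ro.from_euler('xyz',s['tool_rot']); print(s['force'],s['width'],s['tool_rot'])
C=cloud(d); T=R.inv().apply((C.reshape(-1,3)-s['eef_pos'])).reshape(C.shape)
for v in (150,180,210): print(v,[(u,*T[v,u].round().astype(int).tolist()) for u in range(110,380,6)])
E
```

```text
[0.27591153 0.46297197 0.32692561] 85.13151008314179 [-3.14134305  0.43577715 -3.09356934]
150 [(110, 52, -77, -10), (116, 51, -77, -3), (122, 49, -78, 6), (128, 47, -79, 17), (134, 46, -79, 27), (140, 44, -79, 37), (146, 43, -76, 39), (152, 43, -72, 41), (158, 43, -67, 38), (164, 43, -63, 39), (170, 43, -59, 39), (176, 43, -55, 40), (182, 43, -51, 40), (188, 43, -47, 40), (194, 43, -43, 39), (200, 52, -29, -10), (206, 52, -26, -10), (212, 50, -25, 0), (218, 50, -21, -1), (224, 50, -18, -1), (230, 50, -15, -1), (236, 50, -12, 0), (242, 50, -8, 0), (248, 50, -5, 0), (254, 50, -2, 1), (260, 50, 2, 1), (266, 50, 5, 1), (272, 50, 8, 0), (278, 50, 11, 0), (284, 50, 15, 1), (290, 50, 18, 0), (296, 50, 21, 0), (302, 50, 24, -1), (308, 50, 28, 0), (314, 51, 29, -9), (320, 52, 32, -10), (326, 43, 47, 38), (332, 43, 51, 40), (338, 43, 55, 40), (344, 43, 60, 41), (350, 43, 64, 41), (356, 44, 66, 34), (362, 46, 66, 22), (368, 48, 66, 13), (374, 49, 67, 7)]
180 [(110, 36, -79, -10), (116, 35, -77, -8), (122, 33, -77, 1), (128, 31, -77, 6), (134, 28, -77, 16), (140, 26, -77, 25), (146, 22, -79, 41
[... 889 characters left out ...]
, -1, -72, 40), (164, -1, -67, 39), (170, -1, -63, 40), (176, -1, -59, 39), (182, -1, -54, 39), (188, -1, -50, 40), (194, -1, -46, 40), (200, -1, -41, 40), (206, 18, -28, -10), (212, 18, -25, -8), (218, 15, -23, -1), (224, 15, -19, 0), (230, 15, -16, 0), (236, 15, -12, -1), (242, 15, -9, 0), (248, 15, -5, 0), (254, 15, -2, -1), (260, 14, 2, 1), (266, 15, 5, 0), (272, 15, 9, 0), (278, 14, 12, 1), (284, 15, 16, 0), (290, 15, 19, 0), (296, 15, 22, -2), (302, 15, 26, 0), (308, 15, 29, -2), (314, 19, 31, -11), (320, -1, 46, 40), (326, -1, 50, 40), (332, -1, 54, 39), (338, -1, 59, 39), (344, -1, 64, 41), (350, 2, 66, 33), (356, 6, 66, 22), (362, 10, 66, 11), (368, 12, 68, 8), (374, -33, 120, 121)]
```

The left twin now has free sides: wall at +66 mm, neighbour at −77 mm. I'll centre 1.5 mm, descend 37 mm and grip across the lid.

{"name": "send_rows", "arguments": {"series": [[82,[0.065,0.028,-0.14],[0,0,0]],[82,[0.065,0.003,-0.14],[0,0,0]],[82,[0.065,0.003,-0.14],[0,0,0]],[82,[0.065,0.003,-0.139],[0,0,0]],[82,[0,0,0],[0,0,0]],[66,[0,0,0],[0,0,0]],[50,[0,0,0],[0,0,0]],[50,[0,0,0],[0,0,0]]]}}

```text
clock: 10.82
eef_pos: [548.6, -174.3, 62.8]
tool_rot: [-3.141, 0.436, -3.092]
force: [-2.9, -0.5, 3.7]
width: 62.6
gripper_force: 67.0
```

{"name": "send_rows", "arguments": {"series": [[40,[-0.03,-0.001,0.06],[0,0,0]],[40,[-0.08,-0.004,0.18],[0,0,0]],[40,[-0.15,-0.007,0.33],[0,0,0]],[40,[-0.2,-0.009,0.45],[0,0,0]],[40,[-0.2,0,0.6],[0,0,0]],[40,[0,0,0.6],[0,0,0]],[40,[0,0,0.1],[0,0,0]]]}}

```text
clock: 11.7
eef_pos: [511.8, -177.9, 190.7]
tool_rot: [-3.135, 0.437, -3.093]
force: [0.6, -1.0, -4.6]
width: 63.2
gripper_force: 67.4
```

```bash
python3 - <<'E'
from h import *
d=get_image("wrist"); s=sensors.read_state(); R=Ro.from_euler('xyz',s['tool_rot']); print(s['force'],s['width'],s['qpos'].round(2))
C=cloud(d); T=R.inv().apply((C.reshape(-1,3)-s['eef_pos'])).reshape(C.shape)
for v in (150,200,230): print(v,[(u,*T[v,u].round().astype(int).tolist()) for u in range(180,340,12)])
# far end edge of lid along u=256
print([(v,*T[v,256].round().astype(int).tolist()) for v in range(60,250,8)])
# tote
d=get_image("top"); C=cloud(d); m=(C[...,2]>60)&(C[...,2]<80); m[:, :45]=0; m[:,180:]=0; m[:95]=0; m[215:]=0
ys,xs=np.where(m); print(len(ys))
for col in (80,100,120,140,155):
    v=ys[xs==col]; print(col,[C[v.min(),col].round(),C[v.max(),col].round()])
for row in (125,145,165,185):
    u=xs[ys==row]; print(row,[C[row,u.min()].round(),C[row,u.max()].round()])
cv2.imwrite('pics/t2.png',cv2.resize(d["img"],(800,600))[:,:,::-1])
E
```

```text
[ 0.18991658 -0.95629371 -3.86888124] 62.58481984331508 [ 1.09  0.53 -0.97  2.22  1.09  0.34  0.9 ]
150 [(180, 57, -29, -47), (192, 56, -27, -37), (204, 56, -22, -37), (216, 55, -17, -36), (228, 56, -11, -37), (240, 55, -6, -37), (252, 56, -1, -38), (264, 55, 4, -37), (276, 56, 9, -38), (288, 55, 14, -37), (300, 55, 19, -36), (312, 55, 25, -36), (324, 57, 28, -45), (336, 57, 32, -48)]
200 [(180, 36, -31, -46), (192, 35, -27, -43), (204, 33, -23, -37), (216, 33, -17, -37), (228, 33, -12, -37), (240, 33, -7, -36), (252, 33, -1, -36), (264, 33, 4, -37), (276, 33, 9, -38), (288, 33, 15, -37), (300, 33, 20, -37), (312, 33, 26, -38), (324, 36, 29, -46), (336, -64, 115, 240)]
230 [(180, -63, -83, 137), (192, 23, -27, -46), (204, 18, -24, -36), (216, 18, -18, -37), (228, 19, -12, -37), (240, 18, -7, -36), (252, 18, -1, -36), (264, 18, 4, -37), (276, 18, 10, -36), (288, 19, 15, -38), (300, 18, 21, -37), (312, 18, 27, -37), (324, 23, 30, -47), (336, -124, 127, 266)]
[(60, 112, 1, 157), (68, 105, 1, 161), (76, 97, 1, 164), (84, 87, 1, 109), (92, 81, 1, 134), (100, 74, 1, 135), (108, 66, 1, 134)
[... 159 characters left out ...]
 42, 1, -37), (188, 38, 1, -36), (196, 35, 1, -38), (204, 31, 1, -37), (212, 27, 1, -37), (220, 23, 1, -36), (228, 19, 1, -37), (236, 16, 1, -38), (244, 11, 1, -37)]
1978
80 [array([713., 322.,  72.]), array([463., 312.,  69.])]
100 [array([706., 267.,  72.]), array([455., 257.,  72.])]
120 [array([703., 213.,  69.]), array([450., 206.,  67.])]
140 [array([696., 159.,  69.]), array([445., 153.,  69.])]
155 [array([689., 119.,  70.]), array([437., 115.,  65.])]
125 [array([650., 374.,  66.]), array([644.,  79.,  68.])]
145 [array([595., 376.,  73.]), array([591.,  86.,  69.])]
165 [array([542., 383.,  71.]), array([539.,  93.,  67.])]
185 [array([490., 389.,  70.]), array([488.,  98.,  67.])]
```

View pics/t2.png

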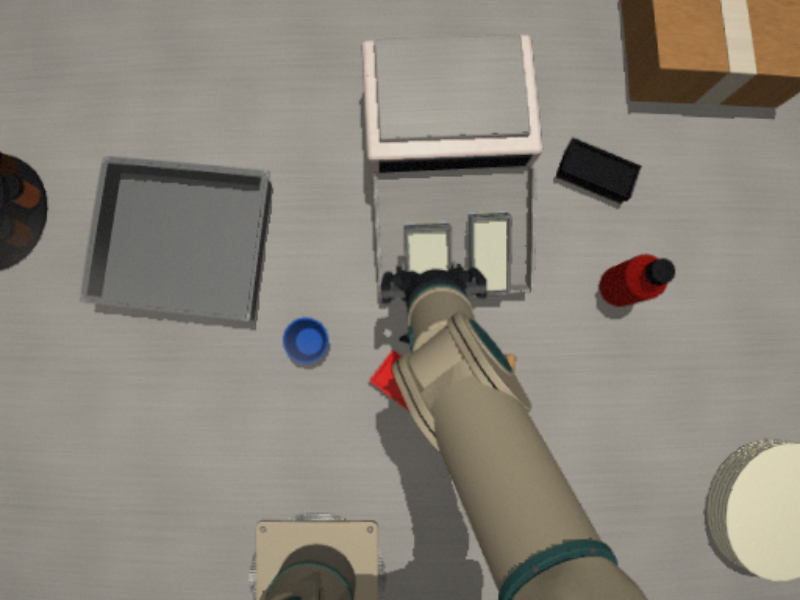

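The left twin is held level with the tool, its underside 3.5 mm beyond the TCP. The right twin is undisturbed at (490,253). Next I'll carry it to the tote while turning upright.

```bash
python3 -c "
from h import *
go([584.7,297.5,150],flatR(1.453),16)"
```

```text
total shift [ 1.228  7.926 -0.647] turn [ 0.238  4.983 -1.858]
per row /16 [ 0.077  0.495 -0.04 ] [ 0.015  0.311 -0.116]
```

{"name": "send_rows", "arguments": {"series": [[40,[0.04,0.25,0.1],[0.008,0.15,-0.05]],[40,[0.077,0.495,0],[0.015,0.311,-0.116]],[40,[0.077,0.495,0],[0.015,0.311,-0.116]],[40,[0.077,0.495,0],[0.015,0.311,-0.116]],[40,[0.077,0.495,0],[0.015,0.311,-0.116]],[40,[0.077,0.495,0],[0.015,0.311,-0.116]],[40,[0.077,0.495,0],[0.015,0.311,-0.116]],[40,[0.077,0.495,0],[0.015,0.311,-0.116]]]}}

```text
clock: 12.8
eef_pos: [545.8, 45.8, 192.9]
tool_rot: [3.135, 0.229, 3.11]
force: [0.4, 0.0, -4.7]
width: 62.9
gripper_force: 67.2
```

{"name": "send_rows", "arguments": {"series": [[40,[0.077,0.495,0],[0.015,0.311,-0.116]],[40,[0.077,0.495,0],[0.015,0.311,-0.116]],[40,[0.077,0.495,0],[0.015,0.311,-0.116]],[40,[0.077,0.495,0],[0.015,0.311,-0.116]],[40,[0.077,0.495,0],[0.015,0.311,-0.116]],[40,[0.077,0.495,0],[0.015,0.311,-0.116]],[40,[0.077,0.495,0],[0.015,0.311,-0.116]],[40,[0.077,0.4,0],[0.015,0.311,-0.116]]]}}

```text
clock: 13.8
eef_pos: [583.3, 277.9, 192.0]
tool_rot: [3.141, 0.014, 3.029]
force: [-1.1, 0.1, -3.8]
width: 62.6
gripper_force: 67.2
```

```bash
python3 -c "
from h import *
go([584.7,297.5,150],flatR(1.453),1); print(sensors.read_state()['qpos'].round(2))"
```

```text
total shift [ 0.023  0.327 -0.701] turn [ 0.015  0.161 -0.062]
per row /1 [ 0.023  0.327 -0.701] [ 0.015  0.161 -0.062]
[ 0.01  0.79 -0.93  1.55  0.69  1.14  0.39]
```

{"name": "send_rows", "arguments": {"series": [[40,[0.012,0.163,-0.35],[0.008,0.08,-0.03]],[40,[0.011,0.164,-0.35],[0.007,0.08,-0.03]],[40,[0,0,-0.3],[0,0,0]],[40,[0,0,-0.5],[0,0,0]],[40,[0,0,-0.5],[0,0,0]],[40,[0,0,-0.5],[0,0,0]],[40,[0,0,-0.2],[0,0,0]],[40,[0,0,0],[0,0,0]]]}}

```text
clock: 14.8
eef_pos: [583.9, 296.0, 31.6]
tool_rot: [3.14, -0.001, 3.024]
force: [0.0, -0.1, -3.7]
width: 63.0
gripper_force: 67.2
```

```bash
python3 -c "
from h import *
go([584.7,297.5,10],flatR(1.453),1); s=sensors.read_state();print(s['force'],s['tool_rot'])
d=get_image('wrist'); R=Ro.from_euler('xyz',s['tool_rot'])
C=cloud(d); T=R.inv().apply((C.reshape(-1,3)-s['eef_pos'])).reshape(C.shape)
print([(v,*T[v,256].round().astype(int).tolist()) for v in range(60,200,6)])
print([(u,*T[160,u].round().astype(int).tolist()) for u in range(90,400,10)])
"
```

```text
total shift [ 0.013  0.026 -0.361] turn [-0.018 -0.01  -0.002]
per row /1 [ 0.013  0.026 -0.361] [-0.018 -0.01  -0.002]
[ 0.01740308 -0.10523763 -3.69351935] [ 3.14008921e+00 -1.02595620e-03  3.02398589e+00]
[(60, 99, 1, 27), (66, 95, 1, 27), (72, 92, 1, 26), (78, 88, 1, 25), (84, 85, 1, 26), (90, 81, 1, 26), (96, 78, 1, 27), (102, 74, 1, 26), (108, 71, 1, 27), (114, 67, 1, 26), (120, 64, 1, 25), (126, 65, 0, -30), (132, 64, 0, -46), (138, 62, 0, -47), (144, 58, 0, -37), (150, 56, 0, -37), (156, 53, 0, -36), (162, 51, 0, -36), (168, 48, 0, -37), (174, 45, 0, -36), (180, 43, 0, -36), (186, 40, 0, -37), (192, 37, 0, -37), (198, 34, 0, -36)]
[(90, 39, -109, 26), (100, 39, -101, 25), (110, 39, -95, 26), (120, 39, -88, 27), (130, 39, -81, 25), (140, 39, -75, 26), (150, 39, -68, 26), (160, 39, -62, 26), (170, 39, -55, 26), (180, 54, -30, -47), (190, 53, -27, -42), (200, 52, -24, -36), (210, 52, -19, -37), (220, 52, -15, -37), (230, 52, -11, -37), (240, 52, -6, -37), (250, 52, -2, -37), (260, 52, 2, -37), (270, 52, 6, -37), (280, 52, 11, -37), (290, 51, 15, -36), (300, 52, 19, -37), (310, 51, 24, -36), (320, 52, 28, -39), (330, 54, 30, -47), (340, 39, 55, 26), (350, 38, 62, 28), (360, 39, 67, 25), (370, 41, 70, 16), (380, 44, 70, 1), (390, 47, 70, -12)]
```

{"name": "send_rows", "arguments": {"series": [[40,[0,0,-0.12],[0,0,0]],[40,[0,0,-0.1],[0,0,0]],[40,[0,0,-0.08],[0,0,0]],[40,[0,0,-0.03],[0,0,0]],[40,[0,0,-0.017],[0,0,0]],[40,[0,0,0],[0,0,0]]]}}

```text
clock: 15.6
eef_pos: [584.4, 297.1, 11.8]
tool_rot: [3.139, 0.0, 3.024]
force: [0.4, -0.0, -4.5]
width: 63.0
gripper_force: 67.4
```

{"name": "send_rows", "arguments": {"series": [[40,[0,0,-0.013],[0,0,0]],[40,[0,0,0],[0,0,0]]]}}

```text
clock: 15.85
eef_pos: [584.4, 296.9, 11.0]
tool_rot: [3.139, 0.0, 3.024]
force: [0.6, -0.1, -4.3]
width: 62.8
gripper_force: 67.4
```

{"name": "send_rows", "arguments": {"series": [[40,[0,0,-0.013],[0,0,0]],[40,[0,0,-0.008],[0,0,0]],[40,[0,0,0],[0,0,0]]]}}

```text
clock: 16.23
eef_pos: [584.3, 296.9, 9.7]
tool_rot: [3.139, 0.0, 3.024]
force: [-0.2, -0.4, -5.2]
width: 63.0
gripper_force: 67.4
```

{"name": "send_rows", "arguments": {"series": [[40,[0,0,-0.008],[0,0,0]],[40,[0,0,0],[0,0,0]]]}}

```text
clock: 16.48
eef_pos: [584.3, 296.9, 9.2]
tool_rot: [3.139, 0.0, 3.024]
force: [1.0, 0.5, -4.4]
width: 62.7
gripper_force: 67.4
```

{"name": "send_rows", "arguments": {"series": [[40,[0,0,-0.01],[0,0,0]],[40,[0,0,-0.008],[0,0,0]],[40,[0,0,0],[0,0,0]]]}}

```text
clock: 16.85
eef_pos: [584.4, 297.0, 9.0]
tool_rot: [3.139, 0.001, 3.024]
force: [-1.6, -2.1, 5.1]
width: 63.0
gripper_force: 68.5
```

Contact: the force went from −4.5 to +5 N at TCP z 9.0. I'll release gently and rise.

{"name": "send_rows", "arguments": {"series": [[66,[0,0,0],[0,0,0]],[76,[0,0,0],[0,0,0]],[76,[0,0,0],[0,0,0]],[76,[0,0,0.2],[0,0,0]],[76,[0,0,0.5],[0,0,0]],[76,[0,0,0.8],[0,0,0]],[76,[0,0,0.8],[0,0,0]],[76,[0,0,0.7],[0,0,0]]]}}

```text
clock: 17.85
eef_pos: [584.4, 297.4, 191.1]
tool_rot: [3.137, 0.001, 3.025]
force: [0.5, 0.5, 0.1]
width: 76.1
gripper_force: 0.0
```

```bash
python3 - <<'E'
from h import *
d=get_image("wrist"); cv2.imwrite('pics/w6.png',cv2.resize(d["img"],(640,480))[:,:,::-1])
# right twin
c=np.array([530,-219.2,105])-65.8*TY; print(c)
go(c+N*40,slopeR(),16)
E
```

```text
[ 532.96000076 -284.93338874  105.        ]
total shift [-1.174 -9.761 -0.929] turn [-0.292 -4.908  1.804]
per row /16 [-0.073 -0.61  -0.058] [-0.018 -0.307  0.113]
```

View pics/w6.png

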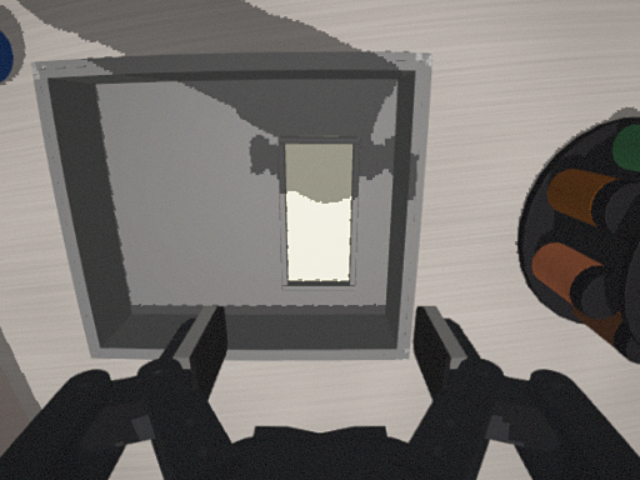

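The first container lies flat and square in the tote at (318,212), clear of the right wall. Now for the right twin.

{"name": "send_rows", "arguments": {"series": [[82,[-0.073,-0.61,0],[-0.018,-0.307,0.113]],[82,[-0.073,-0.61,0],[-0.018,-0.307,0.113]],[82,[-0.073,-0.61,0],[-0.018,-0.307,0.113]],[82,[-0.073,-0.61,0],[-0.018,-0.307,0.113]],[82,[-0.073,-0.61,0],[-0.018,-0.307,0.113]],[82,[-0.073,-0.61,0],[-0.018,-0.307,0.113]],[82,[-0.073,-0.61,0],[-0.018,-0.307,0.113]],[82,[-0.073,-0.61,0],[-0.018,-0.307,0.113]]]}}

```text
clock: 18.9
eef_pos: [549.3, 3.2, 188.9]
tool_rot: [3.135, 0.217, 3.104]
force: [0.5, 0.1, 0.2]
width: 81.9
gripper_force: 0.0
```

{"name": "send_rows", "arguments": {"series": [[82,[-0.073,-0.61,0],[-0.018,-0.307,0.113]],[82,[-0.073,-0.61,0],[-0.018,-0.307,0.113]],[82,[-0.073,-0.61,0],[-0.018,-0.307,0.113]],[82,[-0.073,-0.61,0],[-0.018,-0.307,0.113]],[82,[-0.073,-0.61,0],[-0.018,-0.307,0.113]],[82,[-0.073,-0.61,0],[-0.018,-0.307,0.113]],[82,[-0.073,-0.5,0],[-0.018,-0.307,0.113]],[82,[-0.073,-0.3,0],[-0.018,-0.307,0.113]]]}}

```text
clock: 19.9
eef_pos: [514.0, -265.5, 188.7]
tool_rot: [-3.133, 0.43, -3.098]
force: [0.5, -0.2, -0.3]
width: 82.0
gripper_force: 0.0
```

```bash
python3 - <<'E'
from h import *
c=np.array([530,-219.2,105])-65.8*TY
go(c+N*40,slopeR(),1); print(sensors.read_state()['qpos'].round(2))
E
```

```text
total shift [ 0.035 -0.337 -0.79 ] turn [ 0.088 -0.065  0.054]
per row /1 [ 0.035 -0.337 -0.79 ] [ 0.088 -0.065  0.054]
[ 1.29  0.65 -1.08  2.1   0.98  0.45  1.2 ]
```

{"name": "send_rows", "arguments": {"series": [[82,[0.012,-0.12,-0.2],[0.03,-0.02,0.02]],[82,[0.012,-0.12,-0.2],[0.03,-0.02,0.02]],[82,[0.011,-0.097,-0.2],[0.028,-0.025,0.014]],[82,[0,0,-0.19],[0,0,0]],[82,[0,0,0],[0,0,0]]]}}

```text
clock: 20.52
eef_pos: [516.2, -282.6, 139.6]
tool_rot: [3.139, 0.433, -3.094]
force: [0.1, -0.1, 0.5]
width: 82.0
gripper_force: 0.0
```

```bash
python3 - <<'E'
from h import *
c=np.array([530,-219.2,105])-65.8*TY
go(c+N*40,slopeR(),1)
d=get_image("wrist"); s=sensors.read_state(); R=Ro.from_euler('xyz',s['tool_rot'])
C=cloud(d); T=R.inv().apply((C.reshape(-1,3)-s['eef_pos'])).reshape(C.shape)
for v in (160,200,215): print(v,[(u,*T[v,u].round().astype(int).tolist()) for u in range(150,360,6)])
print([(v,*T[v,256].round().astype(int).tolist()) for v in range(100,180,5)])
E
```

```text
total shift [-0.002 -0.051  0.027] turn [-0.021 -0.035 -0.044]
per row /1 [-0.002 -0.051  0.027] [-0.021 -0.035 -0.044]
160 [(150, 15, -112, 148), (156, 33, -75, 58), (162, 31, -73, 67), (168, 28, -73, 83), (174, 26, -70, 90), (180, 27, -65, 90), (186, 27, -59, 89), (192, 27, -54, 89), (198, 26, -49, 91), (204, 37, -35, 40), (210, 36, -32, 43), (216, 35, -28, 49), (222, 35, -24, 49), (228, 35, -20, 48), (234, 35, -15, 50), (240, 35, -11, 49), (246, 35, -7, 50), (252, 35, -2, 49), (258, 35, 2, 49), (264, 35, 6, 49), (270, 35, 11, 50), (276, 34, 15, 51), (282, 35, 19, 50), (288, 37, 22, 40), (294, 37, 26, 38), (300, 27, 38, 89), (306, 26, 43, 91), (312, 27, 48, 89), (318, 27, 54, 90), (324, 27, 59, 90), (330, 27, 64, 89), (336, 26, 69, 90), (342, 27, 74, 90), (348, 27, 80, 90), (354, 27, 85, 90)]
200 [(150, -38, -125, 171), (156, 2, -78, 57), (162, 1, -73, 59), (168, -4, -73, 73), (174, -10, -73, 90), (180, -10, -67, 89), (186, -10, -62, 90), (192, -9, -56, 89), (198, -9, -51, 89), (204, -9, -46, 89), (210, 8, -32, 39), (216, 5, -29, 48), (222, 4, -25, 49), (228, 4, -20, 49), (234, 4, 
[... 687 characters left out ...]
(234, -8, -16, 50), (240, -8, -12, 51), (246, -8, -7, 49), (252, -8, -3, 49), (258, -8, 2, 49), (264, -8, 7, 49), (270, -8, 11, 50), (276, -8, 16, 49), (282, -8, 20, 50), (288, -4, 24, 40), (294, -24, 35, 89), (300, -24, 40, 88), (306, -24, 46, 89), (312, -24, 51, 89), (318, -24, 57, 90), (324, -24, 62, 89), (330, -24, 68, 89), (336, -24, 73, 90), (342, -24, 79, 89), (348, -24, 84, 88), (354, -24, 90, 90)]
[(100, 76, 1, 119), (105, 71, 1, 122), (110, 69, 1, 63), (115, 65, 1, 64), (120, 64, 0, 39), (125, 60, 0, 39), (130, 56, 0, 50), (135, 52, 0, 51), (140, 49, 0, 49), (145, 45, 0, 50), (150, 42, 0, 49), (155, 38, 1, 50), (160, 35, 1, 50), (165, 31, 1, 50), (170, 28, 1, 48), (175, 24, 1, 49)]
```

{"name": "send_rows", "arguments": {"series": [[82,[0.003,-0.067,0],[-0.02,-0.03,-0.04]],[82,[0.14,0.006,-0.3],[0,0,0]],[82,[0.14,0.006,-0.3],[0,0,0]],[82,[0.14,0.006,-0.3],[0,0,0]],[82,[0.093,0.004,-0.2],[0,0,0]],[82,[0.065,0.003,-0.14],[0,0,0]],[82,[0.027,0.002,-0.059],[0,0,0]],[82,[0,0,0],[0,0,0]]]}}

```text
clock: 21.58
eef_pos: [553.0, -286.1, 63.0]
tool_rot: [-3.141, 0.438, -3.098]
force: [0.0, -0.0, 0.4]
width: 81.9
gripper_force: 0.0
```

```bash
python3 - <<'E'
from h import *
d=get_image("wrist"); s=sensors.read_state(); R=Ro.from_euler('xyz',s['tool_rot']);print(s['force'])
C=cloud(d); T=R.inv().apply((C.reshape(-1,3)-s['eef_pos'])).reshape(C.shape)
for v in (160,): print(v,[(u,*T[v,u].round().astype(int).tolist()) for u in range(150,360,6)])
E
```

```text
[ 0.16453181  0.40526116 -0.05191406]
160 [(150, 43, -60, 5), (156, 43, -57, 5), (162, 43, -53, 4), (168, 43, -50, 5), (174, 43, -46, 5), (180, 54, -30, -46), (186, 54, -27, -46), (192, 52, -26, -40), (198, 51, -25, -35), (204, 51, -22, -35), (210, 52, -19, -36), (216, 52, -17, -36), (222, 51, -14, -35), (228, 51, -12, -34), (234, 52, -9, -36), (240, 52, -6, -36), (246, 52, -4, -37), (252, 51, -1, -35), (258, 52, 1, -36), (264, 52, 4, -36), (270, 52, 6, -36), (276, 52, 9, -36), (282, 52, 12, -36), (288, 51, 14, -35), (294, 52, 17, -36), (300, 78, 0, -163), (306, 52, 22, -37), (312, 52, 25, -35), (318, 52, 27, -36), (324, 53, 28, -44), (330, 54, 30, -46), (336, 54, 32, -45), (342, 43, 50, 5), (348, 43, 53, 5), (354, 44, 56, 3)]
```

Well centred, with the same height relation as before. Closing and lifting.

{"name": "send_rows", "arguments": {"series": [[66,[0,0,0],[0,0,0]],[40,[0,0,0],[0,0,0]],[40,[0,0,0],[0,0,0]],[40,[0,0,0],[0,0,0]]]}}

```text
clock: 22.12
eef_pos: [552.7, -286.2, 63.6]
tool_rot: [-3.14, 0.438, -3.098]
force: [-3.8, -0.4, 5.5]
width: 63.0
gripper_force: 65.9
```

{"name": "send_rows", "arguments": {"series": [[40,[-0.03,-0.001,0.06],[0,0,0]],[40,[-0.08,-0.004,0.18],[0,0,0]],[40,[-0.15,-0.007,0.33],[0,0,0]],[40,[-0.2,-0.009,0.45],[0,0,0]],[40,[-0.2,0,0.6],[0,0,0]],[40,[0,0,0.6],[0,0,0]],[40,[0,0,0.1],[0,0,0]]]}}

```text
clock: 23.0
eef_pos: [513.7, -288.0, 203.9]
tool_rot: [-3.139, 0.44, -3.098]
force: [0.8, -0.9, -3.0]
width: 62.8
gripper_force: 66.9
```

```bash
python3 - <<'E'
from h import *
go([569.3,168.5,195],flatR(1.453),16)
d=get_image("wrist"); s=sensors.read_state(); R=Ro.from_euler('xyz',s['tool_rot'])
C=cloud(d); T=R.inv().apply((C.reshape(-1,3)-s['eef_pos'])).reshape(C.shape)
print([(v,*T[v,256].round().astype(int).tolist()) for v in range(110,240,10)])
E
```

```text
total shift [ 0.927  7.608 -0.148] turn [ 0.215  5.042 -1.812]
per row /16 [ 0.058  0.475 -0.009] [ 0.013  0.315 -0.113]
[(110, 64, 0, 148), (120, 54, 0, 149), (130, 63, 0, -32), (140, 61, 0, -45), (150, 55, 0, -36), (160, 51, 0, -37), (170, 46, 0, -36), (180, 42, 0, -36), (190, 37, 0, -36), (200, 32, 0, -36), (210, 27, 0, -35), (220, 22, 0, -36), (230, 18, 0, -36)]
```

{"name": "send_rows", "arguments": {"series": [[40,[0.03,0.25,0],[0.008,0.15,-0.05]],[40,[0.058,0.475,0],[0.013,0.315,-0.113]],[40,[0.058,0.475,0],[0.013,0.315,-0.113]],[40,[0.058,0.475,0],[0.013,0.315,-0.113]],[40,[0.058,0.475,0],[0.013,0.315,-0.113]],[40,[0.058,0.475,0],[0.013,0.315,-0.113]],[40,[0.058,0.475,0],[0.013,0.315,-0.113]],[40,[0.058,0.475,0],[0.013,0.315,-0.113]]]}}

```text
clock: 24.05
eef_pos: [538.4, -72.2, 200.4]
tool_rot: [3.133, 0.229, 3.108]
force: [0.6, 0.3, -2.9]
width: 62.9
gripper_force: 66.7
```

{"name": "send_rows", "arguments": {"series": [[40,[0.058,0.475,0],[0.013,0.315,-0.113]],[40,[0.058,0.475,0],[0.013,0.315,-0.113]],[40,[0.058,0.475,0],[0.013,0.315,-0.113]],[40,[0.058,0.475,0],[0.013,0.315,-0.113]],[40,[0.058,0.475,0],[0.013,0.315,-0.113]],[40,[0.058,0.475,0],[0.013,0.315,-0.113]],[40,[0.058,0.475,0],[0.013,0.315,-0.113]],[40,[0.058,0.3,0],[0.013,0.315,-0.113]]]}}

```text
clock: 25.05
eef_pos: [566.6, 146.1, 200.2]
tool_rot: [3.14, 0.01, 3.032]
force: [0.0, 0.6, -3.8]
width: 62.8
gripper_force: 66.7
```

```bash
python3 -c "
from h import *
go([569.3,168.5,150],flatR(1.453),1)"
```

```text
total shift [ 0.045  0.373 -0.836] turn [-0.     0.116 -0.09 ]
per row /1 [ 0.045  0.373 -0.836] [-0.     0.116 -0.09 ]
```

{"name": "send_rows", "arguments": {"series": [[40,[0.022,0.187,0],[0,0.06,-0.045]],[40,[0.023,0.186,-0.4],[0,0.056,-0.045]],[40,[0,0,-0.5],[0,0,0]],[40,[0,0,-0.5],[0,0,0]],[40,[0,0,-0.5],[0,0,0]],[40,[0,0,-0.5],[0,0,0]],[40,[0,0,-0.4],[0,0,0]],[40,[0,0,0],[0,0,0]]]}}

```text
clock: 26.05
eef_pos: [568.0, 165.9, 31.4]
tool_rot: [-3.14, -0.002, 3.022]
force: [-0.3, 1.0, -3.2]
width: 62.5
gripper_force: 67.1
```

```bash
python3 -c "
from h import *
go([569.3,168.5,9],flatR(1.453),1); s=sensors.read_state();print(s['force'])
d=get_image('wrist'); R=Ro.from_euler('xyz',s['tool_rot'])
C=cloud(d); T=R.inv().apply((C.reshape(-1,3)-s['eef_pos'])).reshape(C.shape)
print([(u,*T[160,u].round().astype(int).tolist()) for u in range(90,460,12)])
"
```

```text
total shift [ 0.022  0.044 -0.374] turn [ 0.011 -0.024  0.017]
per row /1 [ 0.022  0.044 -0.374] [ 0.011 -0.024  0.017]
[-0.29460677  0.97033518 -3.17402329]
[(90, 52, -72, -37), (102, 52, -67, -37), (114, 49, -67, -25), (126, 47, -67, -13), (138, 43, -67, 4), (150, 39, -67, 24), (162, 39, -60, 26), (174, 39, -52, 26), (186, 54, -27, -46), (198, 51, -25, -35), (210, 51, -19, -36), (222, 51, -14, -36), (234, 52, -9, -37), (246, 51, -4, -36), (258, 51, 1, -36), (270, 51, 7, -36), (282, 51, 12, -36), (294, 51, 17, -35), (306, 51, 22, -35), (318, 51, 27, -35), (330, 54, 30, -46), (342, 39, 56, 25), (354, 39, 64, 25), (366, 39, 72, 26), (378, 39, 80, 27), (390, 39, 87, 25), (402, 39, 96, 27), (414, 40, 103, 24), (426, 42, 102, 10), (438, 46, 101, -5), (450, 48, 100, -17)]
```

{"name": "send_rows", "arguments": {"series": [[40,[0.01,0.04,-0.12],[0,0,0]],[40,[0,0,-0.1],[0,0,0]],[40,[0,0,-0.07],[0,0,0]],[40,[0,0,-0.03],[0,0,0]],[40,[0,0,-0.013],[0,0,0]],[40,[0,0,0],[0,0,0]]]}}

```text
clock: 26.85
eef_pos: [570.6, 169.5, 14.2]
tool_rot: [3.14, 0.002, 3.022]
force: [-0.2, -0.5, -3.5]
width: 63.1
gripper_force: 67.3
```

{"name": "send_rows", "arguments": {"series": [[40,[0,0,-0.01],[0,0,0]],[40,[0,0,-0.01],[0,0,0]],[40,[0,0,0],[0,0,0]]]}}

```text
clock: 27.22
eef_pos: [570.6, 169.4, 12.9]
tool_rot: [3.14, 0.002, 3.022]
force: [0.9, -0.8, -3.9]
width: 62.6
gripper_force: 67.3
```

{"name": "send_rows", "arguments": {"series": [[40,[0,0,-0.013],[0,0,0]],[40,[0,0,-0.013],[0,0,0]],[40,[0,0,0],[0,0,0]]]}}

```text
clock: 27.6
eef_pos: [570.5, 169.4, 11.2]
tool_rot: [3.14, 0.002, 3.022]
force: [-0.2, -0.5, -2.2]
width: 62.6
gripper_force: 67.3
```

{"name": "send_rows", "arguments": {"series": [[40,[0,0,-0.01],[0,0,0]],[40,[0,0,-0.008],[0,0,0]],[40,[0,0,0],[0,0,0]]]}}

```text
clock: 27.98
eef_pos: [570.6, 169.4, 10.3]
tool_rot: [3.14, 0.002, 3.022]
force: [0.0, 0.8, -2.8]
width: 62.8
gripper_force: 67.4
```

{"name": "send_rows", "arguments": {"series": [[40,[0,0,-0.01],[0,0,0]],[40,[0,0,-0.008],[0,0,0]],[40,[0,0,0],[0,0,0]]]}}

```text
clock: 28.35
eef_pos: [570.6, 169.5, 10.2]
tool_rot: [3.141, 0.003, 3.022]
force: [-2.9, -1.2, 7.3]
width: 62.8
gripper_force: 68.5
```

Contact. Releasing and rising.

{"name": "send_rows", "arguments": {"series": [[66,[0,0,0],[0,0,0]],[76,[0,0,0],[0,0,0]],[76,[0,0,0],[0,0,0]],[76,[0,0,0.2],[0,0,0]],[76,[0,0,0.5],[0,0,0]],[76,[0,0,0.8],[0,0,0]],[76,[0,0,0.8],[0,0,0]],[76,[0,0,0.7],[0,0,0]]]}}

```text
clock: 29.35
eef_pos: [570.6, 169.9, 191.9]
tool_rot: [3.139, 0.003, 3.023]
force: [0.6, -0.5, 0.1]
width: 76.2
gripper_force: 0.0
```

```bash
python3 - <<'E'
from h import *
d=get_image("wrist"); C=cloud(d); g=d["img"].astype(int)
l=(g[...,0]-g[...,2]>12)&(abs(C[...,2]-46)<6)
n,lab,st,ce=cv2.connectedComponentsWithStats(l.astype(np.uint8))
for i in range(1,n):
    if st[i,4]>300:
        P=C[lab==i]; print(P.mean(0).round(1),cv2.minAreaRect(P[:,:2].astype(np.float32)),np.linalg.lstsq(np.c_[P[:,:2],np.ones(len(P))],P[:,2],rcond=None)[0])
s=sensors.read_state(); print(s['clock'],s['force'],s['eef_pos'])
E
```

```text
[581.7 298.9  45.7] ((584.8082885742188, 298.8921813964844), (52.494449615478516, 119.8233642578125), 82.72066497802734) [-5.18675969e-04  2.98690796e-04  4.59260622e+01]
[569.4 170.   45.7] ((572.3341674804688, 169.44845581054688), (54.23240280151367, 119.87589263916016), 83.23249816894531) [7.04429090e-04 1.56681029e-03 4.50713055e+01]
29.4 [0.35744036 1.91334566 3.29714785] [573.09931768 171.98520496 197.22323313]
```

Both recesses are at z≈45.7 (46 expected), level to within 0.002 and aligned with the tote. The gripper is clear.

```bash
python3 -c "
from cell import ctrl; print(ctrl.finish_job())"
```

```text
the job is handed in; nothing more can be done
None
```

Job handed in at about 29 s: both containers lie flat, lid up, side by side in the tote and released; each was set down gently, and I saw no sign that the bottle, cup or spork had moved.

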